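# Seat the handwheel on its drive pin

### The arm

A 6-joint arm with a two-finger parallel gripper is mounted at the origin on a cart in front of the work surface, level with it; the furniture and walls round the work are solid. World frame = base frame: x ahead of the robot, y to its left, z up, the work surface at z = 0. Lengths are in m, angles in rad, forces in N, time in s.
With the tool pointing down it reaches from about 0.375 to 0.9 m from the base axis. Payload 3.1 kg.
Tool frame: the origin (TCP) lies between the finger pads; the fingertips stand manip.nose_length ahead of it and the grasp point (between the pads) lies 5 mm behind it (manip.nose_length is the distance from the TCP to the fingertips, in m); z points along the fingers, y is the line along which they close (so a half turn about z gives the same grasp; the last joint's range is limited). The gripper opens to 85 mm and grips with 20 to 120 N. Pads are 22 mm wide; open, the fingers measure 114 mm over their backs; the gripper's body (76 mm by 85 mm) begins 54 mm behind the grasp point. The pads swing forward as they close: fully open they stand 13 mm farther back than shut.
Start: joints at [1.137, 0.527, 1.433, -0, 1.181, -0.178], TCP at [0.158, 0.605, 0.245] pointing down, gripper open.
Joint ranges: [-3.08, 3.08], [-0.75, 2.2], [0.22, 2.44], [-1.43, 4.57], [0, 2.65], [-2.85, 2.85]. Speed limits (rad/s): [2.79, 2.79, 3.14, 3.14, 3.14, 3.14].

### API

Orientations are given as a unit quaternion [x, y, z, w].
In Python, from station import monitor, eyes, job, manip gives the robot as it stands.
- The arm moves only by the shell command python3 -m pendant 'ROWS' [FORCE]. ROWS is JSON, a list that holds one entry, the list of rows, each a list of 7 numbers: the shift along the tool's x, y, z as a fraction of full scale, then the turn, a rotation vector about the tool's x, y, z as a fraction of full scale, then the opening, from 0 (shut) to 1 (fully open). A call has 1 to 20 rows; each row shifts and turns the commanded pose from where the row before left it, along the tool's axes as they then stand; what a row does not reach is not made up. Full scale, the value 1, is 800 mm for a shift and 0.12 rad for a turn. A row lasts 1/10 s, in which the tool goes at most 50 mm and 8.59 degrees, less where a joint would pass 70% of its speed; a pose out of reach is approached as far as the arm can. A call with a number of a shift or a turn outside -1 to 1 is refused whole. A call with a gripper value outside its range is refused whole. The fingers move at their own pace and stop on an object; FORCE is the grip in N (left out, the last holds). Time passes only in rows, so rows that do not move let the fingers close. It gives the time, the measured TCP pose, the force, the opening and the grip force at its end, in the units of the state.
- monitor.sense(): the state, without advancing time (a new reading comes with each control period).
- eyes.snapshot(name): name is "scene" or "top"; returns a dict with "pixels" (420x560x3 uint8, red, green, blue), "depth" (420x560 float32, m along the optical axis (not along the pixel's ray), 0 where there is no reading), "intrinsics" (3x3 intrinsics, pixels), "k1" (the pictures are not rectified: a ray, as slopes to the right and down, at radius r is drawn at 1 + k1 r^2 times it, then the intrinsics apply), "eye" and "attitude" of the camera in the world. Camera axes: x right, y down, z forward; pixel columns grow to the right and rows downward; lengths in m; the calibration is good to about 2 mm. A picture is of the moment at which its call begins.
- job.sign_off(): hands the job in; it is judged then, once.
The state is a dict: "t": time; "q": joint angles; "qd": joint speeds; "tau": joint torques, N m; "tcp_pos": TCP position; "tool_rot": TCP orientation; "force": force on the tool from outside, world axes, zero at the start; "ft_torque": the same for the moment, N m; "finger_gap": opening from 0.0 (shut) to 1.0 (fully open); "gripper_force": force on a finger pad.
Only numpy, scipy, OpenCV 4.12 (cv2) and the standard library are available. Lean on these libraries where they do the work, as an engineer would, in place of code of your own. Each camera call takes 0.05 s, during which the arm holds its last target. There are 200 camera calls.

### The job

The handwheel has been set loosely on the gear unit's upright shaft, but its hub is riding on top of the cross pin. Push the crank handle round with a fingertip until the slot in the hub drops over the pin, then press down on the hub until the wheel sits fully home on the unit. Only push and press: do not lift the wheel, and leave the tools, tray and jar round it where they are.

Things in the scene. Friction and masses are not known exactly. Their poses are not given: they have to be found in the camera images.
- gear_unit: Grey cast gear unit, fixed to the bench; place and yaw vary. Foot 170 (x) x 100 (y) x 10 mm, housing 112 x 84 mm up to 53 mm, round boss 44 mm across up to 75 mm. A lead screw stub leaves the +y side 30 mm up and ends 98 mm from the shaft. Origin on the bench under the axis of the upright steel shaft, which is 15 mm across, ends 122 mm above the bench and does not turn.
- boss_face (a point): Centre of the flat top of the boss, 75 mm above the bench, where the hub's underside rests when the wheel is home; axes as the gear unit's.
- drive_pin (a point): Centre of the steel cross pin, on the shaft axis 82 mm above the bench. The pin is 6 mm thick and 46 mm long and lies along the gear unit's x axis (the long side of its foot). Axes as the gear unit's.
- handwheel: Loose three-spoke aluminium handwheel on the shaft (0.6 mm play all round), about 0.4 kg, 131 mm across. Origin: centre of the hub's underside; z up; x points to the crank. Hub 37 mm across, 50 mm tall, bore 16 mm. Rim: 15 mm bar, 58 mm from the axis, centred 28 mm above the origin, spokes level with it. At the start the origin is 10 mm above the boss face, the hub standing on the pin.
- hub_slot (a point): Middle of the mouth of the slot (same point as the wheel's origin). The slot, 9 mm wide, 12 mm deep, runs across the hub's underside along the wheel's x axis, in line with the crank, so it meets the pin with the crank towards the gear unit's +x or -x. It starts at least 0.5 rad away either way. Over the pin the wheel falls about 3 mm by itself and then turns no further (0.1 rad of play).
- hub_top (a point): Centre of the hub's flat top, 50 mm above the wheel's origin, at the mouth of the bore: the place to press. After the 3 mm fall a snug O-ring inside the hub holds the wheel about 7 mm above the boss face; a firm push of some 5 to 15 N slides it down, and it stays down. The shaft's end remains 3 mm below the hub's top when home. The crank's top stands 32 mm higher, 58 mm to the side.
- crank_handle (a point): Centre of the upright black crank grip, 58 mm from the wheel's axis and 62 mm above the wheel's origin. The grip is round, 17 to 23 mm thick, from 40 to 82 mm above the wheel's origin. A sideways push of 1 to 3 N on it turns the wheel.
- arbor_wrench: Flat steel spanner 40 x 212 x 5 mm lying on the bench, origin under its middle. Bystander.
- driver_a: Screwdriver with orange handle, 27 x 220 x 26 mm, lying on the bench, origin under its middle. Bystander.
- tin_tray: Shallow tin tray 90 x 150 x 20 mm, origin under its middle. Bystander.
- screw_jar: Glass jar of screws, 62 mm across, 80 mm tall, origin under its middle. Bystander.

How it is judged:
On the way:
1. the wheel is turned until its slot drops over the pin (z of handwheel in the frame of boss_face below 0.0082 m and angle between the x axis of handwheel and the x axis of gear_unit, either way round below 0.15 rad and angle between handwheel's own z axis and vertical below 0.04 rad), for 0.1 s.
At the end, for the whole second after the job is handed in: The handwheel is fully home: the hub's underside within 2 mm of the boss face, centred on the shaft within 4 mm, upright within 0.05 rad, its slot in line with the pin (within 0.15 rad) and at rest (z of handwheel in the frame of boss_face below 0.002 m and horizontal distance between handwheel and boss_face below 0.004 m and angle between handwheel's own z axis and vertical below 0.05 rad and angle between the x axis of handwheel and the x axis of gear_unit, either way round below 0.15 rad and linear speed of handwheel below 0.02 m/s); the robot touches nothing.
It fails at once if the handwheel is lifted (its underside more than 16 mm above the boss face) or tipped more than 0.2 rad (z of handwheel in the frame of boss_face above 0.016 m or angle between handwheel's own z axis and vertical above 0.2 rad).
It fails at once if a spanner, screwdriver, tray or jar near the work is moved more than 30 mm (distance of any of arbor_wrench, driver_a, tin_tray, screw_jar from where it was at the start of the episode above 0.03 m).
It also fails if it takes over 40 s, if anything falls off the work surface, if the arm or the gripper's body presses on something with over 40 N, if the wrist force passes 120 N, or if a joint passes its speed limit or range.

## Working session

There is one attempt and no reset: what is moved stays moved. The work goes in short steps, Python scripts to look and compute and a shell command to move; the robot and the scene stay as the last step left them, time stands still between calls to the robot, and variables do not carry over. Pictures are saved under pics/ and viewed, at most 10 in all, crops included, and the job is handed in when it is done.

```bash
mkdir -p pics; ls; cat > h.py <<'E'
import numpy as np,cv2
from scipy.spatial.transform import Rotation as R
from station import monitor, eyes, job, manip
def snap(n,f=None):
    s=eyes.snapshot(n)
    if f: cv2.imwrite('pics/'+f,s['pixels'][:,:,::-1])
    return s
def rays(s,uv):
    K=np.array(s['intrinsics']);uv=np.atleast_2d(uv).astype(float)
    d=np.c_[(uv[:,0]-K[0,2])/K[0,0],(uv[:,1]-K[1,2])/K[1,1]]
    r=d.copy()
    for _ in range(20): r=d/(1+s['k1']*(r**2).sum(1,keepdims=True))
    A=np.array(s['attitude']); A=A if A.shape==(3,3) else R.from_quat(A).as_matrix()
    return np.c_[r,np.ones(len(r))]@A.T
def plane(s,uv,z):
    v=rays(s,uv);e=np.array(s['eye']);return e+v*((z-e[2])/v[:,2])[:,None]
def cloud(s):
    m=s['depth']>0;v,u=np.nonzero(m)
    return np.c_[u,v],np.array(s['eye'])+rays(s,np.c_[u,v])*s['depth'][m][:,None]
E
python3 - <<'E'
from h import *
for n in('top','scene'):
    s=snap(n,n+'0.png');print(n,s['eye'],s['attitude'],s['intrinsics'],s['k1'])
print(monitor.sense(),manip.nose_length)
E
```

```text
pics
top [ 4.79797490e-01 -1.07917440e-03  1.13563453e+00] [-0.69963765  0.71405403 -0.02054286  0.01455982] [[438.25684085   0.         281.82398506]
 [  0.         438.25684085 214.5588573 ]
 [  0.           0.           1.        ]] -0.09459901814808096
scene [-0.02200527 -0.65914979  0.83517275] [ 0.84249707 -0.33593722  0.14539704 -0.39522724] [[403.7596243    0.         278.10903594]
 [  0.         403.7596243  207.56336285]
 [  0.           0.           1.        ]] -0.06676447131027258
{'t': 0.1, 'q': array([ 1.13650294e+00,  5.28372588e-01,  1.43376446e+00, -5.13289474e-06,
        1.18145508e+00, -1.78478370e-01]), 'qd': array([ 2.03535752e-04, -2.52030067e-03, -2.45363646e-03, -6.68436746e-04,
        2.49246023e-03,  5.11670977e-05]), 'tau': array([-2.72788602e-04, -4.43303740e+01, -1.78585142e+01, -2.44172506e-04,
        3.94662609e-03,  5.07550695e-06]), 'tcp_pos': array([0.15783829, 0.60409426, 0.24443494]), 'tool_rot': array([ 1.27557994e-01,  9.91830610e-01, -9.53893412e-04, -2.99272119e-04]), 'force': array([-0.61003897, -0.75035467, -0.69228516]), 'ft_torque': array([-0.00183075,  0.03948063,  0.0363042 ]), 'gripper_force': 0.0, 'finger_gap': 1.0004151441252376} 0.014
```

View pics/top0.png

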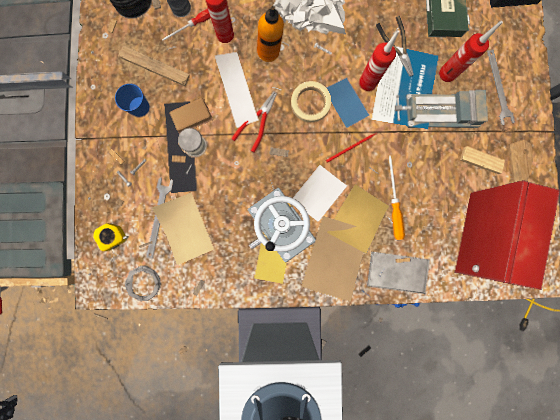

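View pics/scene0.png

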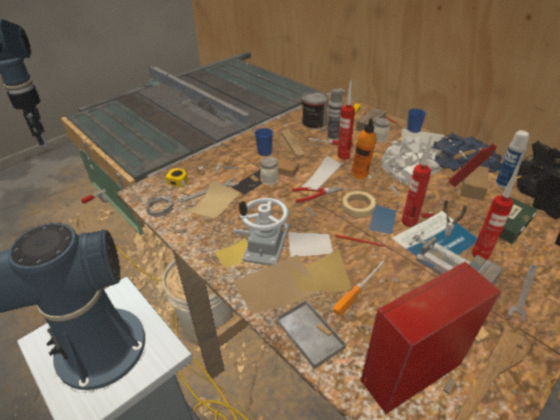

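Top view: wheel hub at about (282,223), black crank at (270,246). The gear unit's foot lies underneath and is rotated. Tray at (398,272), screwdriver (397,205), wrench (157,215), jar (190,140).

```bash
python3 - <<'E'
from h import *
s=snap('top');uv,P=cloud(s)
c0=plane(s,[[282,223]],.135)[0];print('hub',c0)
near=np.hypot(*(P-c0)[:,:2].T)<.14
for lo,hi in((.004,.016),(.045,.06),(.1,.13),(.13,.15),(.15,.2)):
    m=near&(P[:,2]>lo)&(P[:,2]<hi);Q=P[m]
    print(lo,m.sum(),Q.mean(0).round(4),np.ptp(Q,axis=0).round(3))
    if lo==.1:
        A=np.c_[2*Q[:,:2],np.ones(len(Q))];r=np.hypot(*(Q[:,:2]-c0[:2]).T)
        k=(r>.05)&(r<.068);x=np.linalg.lstsq(A[k],(Q[k,:2]**2).sum(1),rcond=None)[0];print('rim',x[:2],(x[2]+x[:2]@x[:2])**.5,k.sum(),Q[k,2].mean())
    if lo<.1:
        rc=cv2.minAreaRect((Q[:,:2]*1000).astype(np.float32));print(rc)
g=s['pixels'];d=g.max(2)
m=(d<60)
ys,xs=np.nonzero(m[235:258,258:282]);print('crank px',xs.mean()+258,ys.mean()+235,len(xs))
print('crank',plane(s,[[xs.mean()+258,ys.mean()+235]],.16))
im=cv2.resize(g[165:285,222:342,::-1],(600,600),interpolation=cv2.INTER_CUBIC);cv2.imwrite('pics/crop.png',im)
s=snap('scene');im=cv2.resize(s['pixels'][185:275,205:325,::-1],(800,600),interpolation=cv2.INTER_CUBIC);cv2.imwrite('pics/crop2.png',im)
E
```

```text
hub [ 0.5101224  -0.01006494  0.135     ]
0.004 1980 [ 0.5022 -0.067   0.0085] [0.273 0.276 0.012]
((507.13287353515625, -14.166412353515625), (264.34783935546875, 268.702392578125), 12.624430656433105)
0.045 766 [ 0.5107 -0.008   0.0532] [0.104 0.104 0.015]
((508.6827392578125, -5.719657897949219), (104.65052032470703, 90.29087829589844), 32.74534606933594)
0.1 1191 [ 0.5122 -0.0102  0.1177] [0.129 0.129 0.03 ]
rim [ 0.50993028 -0.00906632] 0.058092933273604555 923 0.11813794419861905
0.13 154 [ 0.509  -0.008   0.1342] [0.063 0.055 0.02 ]
0.15 75 [0.4588 0.019  0.1618] [0.018 0.02  0.02 ]
crank px 269.8730158730159 246.0793650793651 63
crank [[0.45862192 0.0181559  0.16      ]]
```

View pics/crop.png

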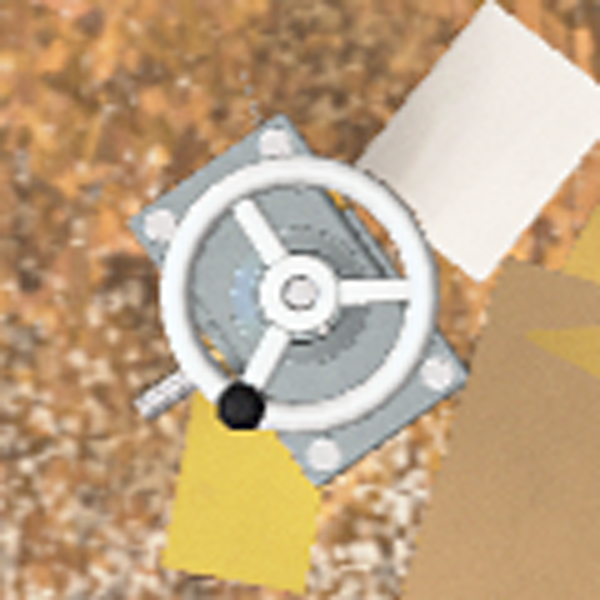

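View pics/crop2.png

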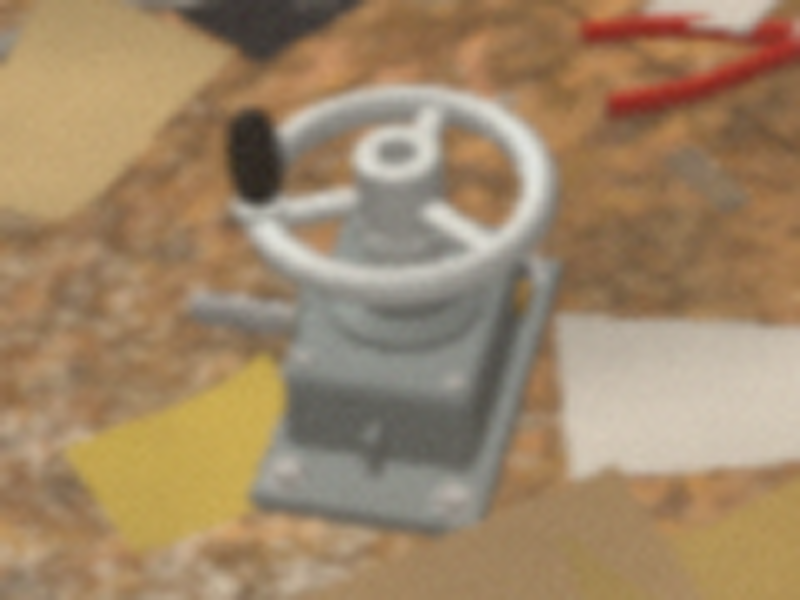

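The foot's long axis points up-right in world and the stub leaves lower-left (crop corners (280,115), (130,222), (318,485), (468,378)). So gear yaw is about +35°. The crank sits at about 152° and should turn CCW to about 215°. I'll compute the exact yaw while aligning the tool with the world axes.

```bash
python3 -m pendant '[[[0,0,0,0,0,-1,0],[0,0,0,0,0,-1,0],[0,0,0,0,0,-0.14,0],[0,0,0,0,0,0,0]]]'; python3 - <<'E'
from h import *
s=snap('top')
q=np.array([[280,115],[130,222],[318,485],[468,378]])/5+[222,165]-.4
p=plane(s,q,.01)[:,:2];print(p.round(4),p.mean(0))
for a,b in((1,2),(0,3),(0,1),(3,2)):
    d=p[a]-p[b];print(np.linalg.norm(d),np.degrees(np.arctan2(d[1],d[0])))
st=monitor.sense();print(st['q'].round(3),R.from_quat(st['tool_rot']).as_matrix().round(3))
E
```

```text
t: 0.6
tcp_pos: [0.158, 0.6045, 0.2451]
tool_rot: [0.0, 1.0, -0.0, -0.0]
force: [-0.8, 0.7, -0.3]
finger_gap: 0.328
gripper_force: 0.0
[[ 0.6055 -0.0017]
 [ 0.5517  0.0766]
 [ 0.4149 -0.0173]
 [ 0.468  -0.0955]] [ 0.51001433 -0.0095021 ]
0.16599139867243787 34.457644155850424
0.16644811079045954 34.301435925770036
0.09497196714792551 -55.52607992178082
0.09451914250696039 -55.802478407784115
[ 1.136  0.528  1.433 -0.     1.181 -0.433] [[-1.     0.001 -0.   ]
 [ 0.001  1.    -0.   ]
 [ 0.    -0.    -1.   ]]
```

Foot measures 166×95 mm (170×100 expected), yaw 34.4°, centre (0.510,-0.0095), agreeing with the rim fit. Next I go above the start point behind the crank.

```bash
python3 -m pendant '[[[-0.027,-0.047,0,0,0,0,0],[-0.027,-0.047,0,0,0,0,0],[-0.027,-0.047,0,0,0,0,0],[-0.027,-0.047,0,0,0,0,0],[-0.027,-0.047,0,0,0,0,0],[-0.027,-0.047,0,0,0,0,0],[-0.027,-0.047,0,0,0,0,0],[-0.027,-0.047,0,0,0,0,0],[-0.027,-0.047,0,0,0,0,0],[-0.027,-0.047,0,0,0,0,0],[-0.027,-0.047,0,0,0,0,0],[-0.027,-0.047,0,0,0,0,0],[-0.027,-0.047,0,0,0,0,0],[-0.025,-0.047,0,0,0,0,0],[0,0,0,0,0,0,0],[0,0,0,0,0,0,0]]]'
```

```text
t: 2.25
tcp_pos: [0.4596, 0.0777, 0.2452]
tool_rot: [0.001, 1.0, 0.0, -0.0]
force: [-0.3, 0.7, -0.4]
finger_gap: -0.001
gripper_force: 0.0
```

```bash
python3 -m pendant '[[[0,0,0.03,0,0,0,0],[0,0,0.03,0,0,0,0],[0,0,0.03,0,0,0,0],[0,0,0.03,0,0,0,0],[0,0,0,0,0,0,0],[0,-0.006,0,0,0,0,0],[0,-0.006,0,0,0,0,0],[0,-0.006,0,0,0,0,0],[0,-0.006,0,0,0,0,0],[0,-0.006,0,0,0,0,0],[0,-0.006,0,0,0,0,0],[0,-0.006,0,0,0,0,0],[0,0,0,0,0,0,0]]]'; python3 - <<'E'
from h import *
s=snap('top');s2=snap('scene')
a=cv2.resize(s['pixels'][180:270,240:360],(400,300));b=cv2.resize(s2['pixels'][170:275,195:335],(400,300))
cv2.imwrite('pics/a1.png',np.hstack([a,b])[:,:,::-1])
E
```

```text
t: 3.55
tcp_pos: [0.4596, 0.0443, 0.1493]
tool_rot: [0.0, 1.0, -0.0, 0.0]
force: [-0.6, -0.3, 0.9]
finger_gap: 0.004
gripper_force: 0.0
```

View pics/a1.png

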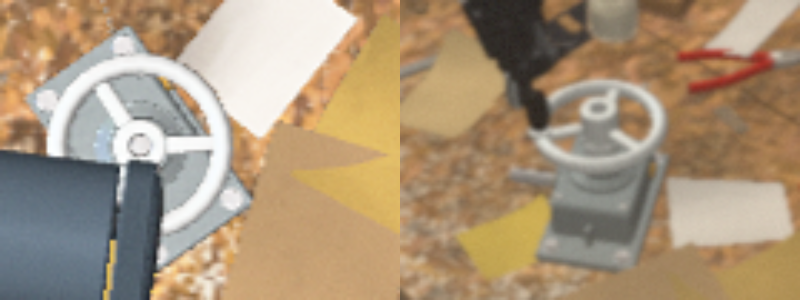

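The fingertip is just behind the grip (right view, fingers at (525,90), grip at (538,110)). The wheel hasn't moved. I'll push now, going slowly.

```bash
python3 -m pendant '[[[0.001,-0.004,0,0,0,0,0],[0.001,-0.004,0,0,0,0,0],[0.001,-0.004,0,0,0,0,0],[0.001,-0.004,0,0,0,0,0],[0.001,-0.004,0,0,0,0,0],[0,-0.004,0,0,0,0,0],[0,-0.004,0,0,0,0,0],[0,-0.004,0,0,0,0,0],[0,-0.004,0,0,0,0,0],[0,-0.004,0,0,0,0,0],[-0.001,-0.004,0,0,0,0,0],[-0.001,-0.004,0,0,0,0,0]]]'; cat >> h.py <<'E'
def look(f=None):
    s=snap('top');uv,P=cloud(s);c=np.array([.51,-.0093])
    r=np.hypot(*(P[:,:2]-c).T)
    m=(r<.018)&(r>.009)&(P[:,2]>.1); print('hubtop z',np.median(P[m,2]),m.sum())
    k=(r>.054)&(r<.062)&(P[:,2]>.09)&(P[:,2]<.13);print('rim z',np.median(P[k,2]),k.sum())
    s2=snap('scene');p=s2['pixels']
    uv,P=cloud(s2);d=p[uv[:,1],uv[:,0]].max(1)
    r=np.hypot(*(P[:,:2]-c).T);m=(r<.018)&(r>.009)&(P[:,2]>.12); print('scene hubtop z',np.median(P[m,2]),m.sum())
    k=(r>.04)&(r<.075)&(P[:,2]>.122)&(P[:,2]<.163)&(d<70)
    if k.any(): q=np.median(P[k],0);print('dark',q,k.sum(),np.degrees(np.arctan2(*(q[:2]-c)[::-1])))
    if f:
        a=cv2.resize(s['pixels'][180:270,240:360],(400,300));b=cv2.resize(p[170:275,195:335],(400,300))
        cv2.imwrite('pics/'+f,np.hstack([a,b])[:,:,::-1])
E
python3 -c "from h import *;look('a2.png')"
```

```text
t: 4.85
tcp_pos: [0.4573, 0.0062, 0.1493]
tool_rot: [-0.0, 1.0, -0.0, 0.0]
force: [-0.7, 1.4, -0.1]
finger_gap: -0.001
gripper_force: 0.6
hubtop z 0.13387248287673548 123
rim z 0.11728653646227949 301
scene hubtop z 0.1325920758483805 37
dark [ 0.44582509 -0.02829004  0.15274495] 66 -163.51595429558492
```

View pics/a2.png

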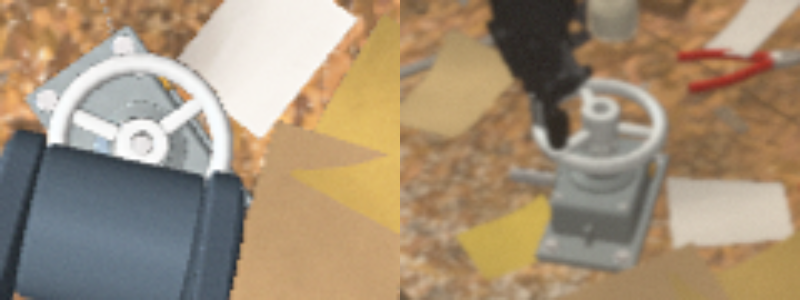

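The wheel is turning: the spokes have rotated and the grip is ahead of the finger at (560,135). I'll continue more slowly.

```bash
python3 -m pendant '[[[-0.0005,-0.002,0,0,0,0,0],[-0.0005,-0.002,0,0,0,0,0],[-0.0005,-0.002,0,0,0,0,0],[-0.0005,-0.002,0,0,0,0,0],[-0.0005,-0.002,0,0,0,0,0],[-0.0005,-0.002,0,0,0,0,0],[-0.0005,-0.002,0,0,0,0,0],[-0.0005,-0.002,0,0,0,0,0],[-0.0005,-0.002,0,0,0,0,0],[-0.0005,-0.002,0,0,0,0,0],[0,-0.002,0,0,0,0,0]]]'; python3 -c "from h import *;look()"
```

```text
t: 6.05
tcp_pos: [0.4614, -0.0112, 0.1494]
tool_rot: [-0.0, 1.0, 0.0, 0.0]
force: [0.6, 1.7, -0.8]
finger_gap: 0.003
gripper_force: 0.8
hubtop z 0.43443572811841386 148
rim z 0.11513977501648753 257
scene hubtop z 0.13194038765136373 42
dark [ 0.45166984 -0.04415924  0.15236829] 71 -149.1366401098008
```

```bash
python3 -m pendant '[[[-0.0005,-0.0015,0,0,0,0,0],[-0.0005,-0.0015,0,0,0,0,0],[-0.0005,-0.0015,0,0,0,0,0],[-0.0005,-0.0015,0,0,0,0,0]]]'; python3 -c "from h import *;look()"
```

```text
t: 6.55
tcp_pos: [0.4628, -0.0161, 0.1493]
tool_rot: [-0.001, 1.0, -0.0, 0.0]
force: [1.1, 0.4, 0.2]
finger_gap: -0.007
gripper_force: 0.0
hubtop z 0.4452682760707788 160
rim z 0.11669623870503676 254
scene hubtop z 0.13011190596304079 33
dark [ 0.45345165 -0.04948222  0.1533385 ] 89 -144.60309506096723
```

```bash
python3 -m pendant '[[[-0.0005,-0.0015,0,0,0,0,0],[-0.0005,-0.0015,0,0,0,0,0],[-0.0005,-0.0015,0,0,0,0,0]]]'; python3 -c "from h import *;look()"
```

```text
t: 6.95
tcp_pos: [0.4639, -0.0194, 0.1493]
tool_rot: [-0.0, 1.0, 0.0, -0.0]
force: [0.7, 0.2, -0.4]
finger_gap: -0.006
gripper_force: 0.4
hubtop z 0.4504538372705497 160
rim z 0.11630650185526759 268
scene hubtop z 0.13064317522903268 32
dark [ 0.45483983 -0.05158506  0.15365746] 83 -142.52670088697195
```

```bash
python3 -m pendant '[[[-0.0005,-0.0015,0,0,0,0,0],[-0.0005,-0.0015,0,0,0,0,0],[0,0,0,0,0,0,0]]]'; python3 -c "from h import *;look('a3.png')"
```

```text
t: 7.35
tcp_pos: [0.465, -0.022, 0.1493]
tool_rot: [-0.0, 1.0, -0.0, 0.0]
force: [0.6, 1.2, -0.5]
finger_gap: -0.001
gripper_force: 0.6
hubtop z 0.4530841925894233 158
rim z 0.11636414092327318 275
scene hubtop z 0.1303193717011608 32
dark [ 0.45640512 -0.05353714  0.15304446] 86 -140.46377984232961
```

View pics/a3.png

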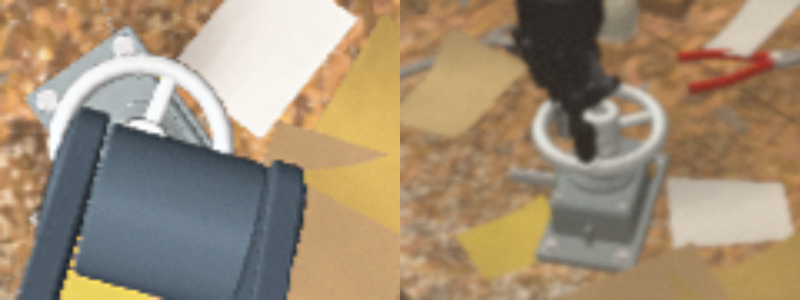

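```bash
cat >> h.py <<'E'
def spoke():
    s=snap('top');p=s['pixels'].astype(int)
    v,u=np.mgrid[0:420,0:560];uv=np.c_[u.ravel(),v.ravel()]
    P=plane(s,uv,.117)[:,:2]-[.51,-.0093];r=np.hypot(*P.T);a=np.degrees(np.arctan2(P[:,1],P[:,0]))
    g=p.reshape(-1,3);m=(r>.027)&(r<.047)&(g.min(1)>200)
    D=s['depth'].ravel();
    b,_=np.histogram(a[m],bins=36,range=(-180,180));print({-175+10*i:int(n) for i,n in enumerate(b) if n})
    for k in (0,):
        q=m&(np.abs(a)<75);print('spoke angle',np.median(a[q]),a[q].mean(),q.sum())
E
python3 -c "from h import *;spoke();s=snap('top');
p=cv2.imread('pics/top0.png')[:,:,::-1]
import h
h.snap=lambda n,f=None:dict(s,pixels=p);spoke()"
```

```text
{-35: 6, -25: 25, -15: 10, 15: 1}
spoke angle -24.084992322876715 -23.368000411879596 42
{-95: 14, -85: 19, -75: 1, 25: 14, 35: 24, 45: 2, 75: 1, 85: 1, 145: 19, 155: 21}
spoke angle 32.78030213576367 33.68019339009115 41
```

```bash
python3 -m pendant '[[[-0.0005,-0.0015,0,0,0,0,0],[-0.0005,-0.0015,0,0,0,0,0],[0,0,0,0,0,0,0]]]'; python3 -c "from h import *;spoke();look()"
```

```text
t: 7.85
tcp_pos: [0.4659, -0.0242, 0.1494]
tool_rot: [-0.0, 1.0, 0.0, 0.0]
force: [1.6, 3.2, -0.6]
finger_gap: 0.001
gripper_force: 1.5
{-35: 2, -25: 23, -15: 16, 15: 1}
spoke angle -21.649208994713177 -20.904451249104927 42
hubtop z 0.4554904096976504 159
rim z 0.11651936329957757 277
scene hubtop z 0.13103227461495148 33
dark [ 0.45738697 -0.05596622  0.15170297] 86 -138.4279069779244
```

```bash
python3 -m pendant '[[[-0.0005,-0.0015,0,0,0,0,0],[-0.0005,-0.0015,0,0,0,0,0],[0,0,0,0,0,0,0]]]'; python3 -c "from h import *;spoke()"
```

```text
t: 8.3
tcp_pos: [0.4668, -0.026, 0.1493]
tool_rot: [-0.0, 1.0, 0.001, 0.0]
force: [2.4, 6.6, -1.0]
finger_gap: -0.004
gripper_force: 3.0
{-35: 1, -25: 20, -15: 20, 15: 1}
spoke angle -19.958802486675552 -19.35091385773692 42
```

Push force jumped to 6.6 N and the crank is about 4–5° past alignment, so the slot is over the pin and locked. I'll back off, rise and move over the hub.

```bash
python3 -m pendant '[[[0.0005,0.007,0,0,0,0,0],[0,0.015,0,0,0,0,0],[0,0,-0.03,0,0,0,0],[0,0,-0.03,0,0,0,0],[-0.03,0,0,0,0,0,0],[-0.025,0,0,0,0,0,0],[0,0,0,0,0,0,0],[0,0,0,0,0,0,0]]]'; python3 -c "from h import *;look('a4.png')"
```

```text
t: 9.15
tcp_pos: [0.5087, -0.0085, 0.1969]
tool_rot: [-0.001, 1.0, 0.0, -0.001]
force: [-1.2, -0.3, -0.4]
finger_gap: 0.002
gripper_force: 0.0
hubtop z 0.515501597658213 373
rim z 0.11705513350850649 120
scene hubtop z 0.21064241499046343 217
dark [ 0.45675326 -0.05578494  0.148531  ] 65 -138.87871542117102
```

View pics/a4.png

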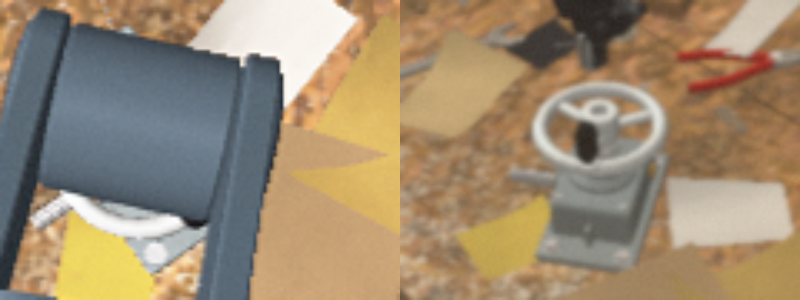

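The wheel is upright, with the crank facing the camera at (587,140) and the hub clear at (600,108). The fingers are above the hub. I'll descend and press.

```bash
python3 -m pendant '[[[-0.0015,-0.001,0.025,0,0,0,0],[0,0,0.025,0,0,0,0],[0,0,0.004,0,0,0,0],[0,0,0.003,0,0,0,0],[0,0,0.002,0,0,0,0],[0,0,0.002,0,0,0,0],[0,0,0,0,0,0,0]]]'
```

```text
t: 9.95
tcp_pos: [0.5113, -0.0099, 0.1489]
tool_rot: [-0.0, 1.0, -0.0, 0.0]
force: [0.1, -0.2, -0.1]
finger_gap: -0.002
gripper_force: 0.0
```

```bash
python3 -m pendant '[[[0.0005,0,0.002,0,0,0,0],[0,0,0.002,0,0,0,0],[0,0,0.002,0,0,0,0],[0,0,0.002,0,0,0,0],[0,0,0,0,0,0,0]]]'; python3 -m pendant '[[[0,0,0.0015,0,0,0,0],[0,0,0.0015,0,0,0,0],[0,0,0,0,0,0,0]]]'
```

```text
t: 10.45
tcp_pos: [0.511, -0.0098, 0.1424]
tool_rot: [-0.0, 1.0, -0.0, 0.0]
force: [-0.3, 0.3, 2.5]
finger_gap: -0.0
gripper_force: 1.3
t: 10.75
tcp_pos: [0.511, -0.0098, 0.1399]
tool_rot: [-0.0, 1.0, -0.0, 0.0]
force: [0.3, -0.1, 3.4]
finger_gap: -0.001
gripper_force: 1.7
```

```bash
python3 -m pendant '[[[0,0,0.0015,0,0,0,0],[0,0,0.0015,0,0,0,0],[0,0,0,0,0,0,0]]]'; python3 -m pendant '[[[0,0,0.0015,0,0,0,0],[0,0,0.0015,0,0,0,0],[0,0,0,0,0,0,0]]]'
```

```text
t: 11.05
tcp_pos: [0.5111, -0.0098, 0.1387]
tool_rot: [-0.001, 1.0, -0.0, 0.001]
force: [-2.1, 1.5, 12.9]
finger_gap: 0.002
gripper_force: 6.5
t: 11.35
tcp_pos: [0.5113, -0.0097, 0.1384]
tool_rot: [-0.001, 1.0, -0.0, 0.001]
force: [-5.1, 1.2, 29.4]
finger_gap: 0.002
gripper_force: 14.6
```

A hard stop with the tip at 0.1244 (0.125 expected when home) and the force at 29 N. I'll retreat straight up, then off to the side, and check.

```bash
python3 -m pendant '[[[0,0,-0.02,0,0,0,0],[0,0,-0.04,0,0,0,0],[0,0,-0.05,0,0,0,0],[0,0,-0.05,0,0,0,0],[0,0.05,0,0,0,0,0],[0,0.06,0,0,0,0,0],[0,0.06,0,0,0,0,0],[0,0.06,0,0,0,0,0],[0,0.06,0,0,0,0,0],[0,0.06,0,0,0,0,0],[0,0,0,0,0,0,0],[0,0,0,0,0,0,0]]]'; python3 -c "from h import *;look('a5.png');spoke()"
```

```text
t: 12.55
tcp_pos: [0.5096, 0.271, 0.262]
tool_rot: [-0.002, 1.0, -0.001, -0.001]
force: [0.6, -0.5, -0.8]
finger_gap: -0.002
gripper_force: 0.0
hubtop z 0.12376592095207228 141
rim z 0.10935990256758488 489
scene hubtop z 0.12251912326193881 39
dark [ 0.45602212 -0.05556234  0.14320287] 66 -139.4014059098909
{-155: 7, -145: 24, -135: 11, -35: 4, -25: 24, -15: 14, 15: 1, 75: 1, 85: 1, 95: 25, 105: 15, 115: 1, 125: 1, 165: 1}
spoke angle -22.507453488278344 -19.88021351981007 44
```

View pics/a5.png

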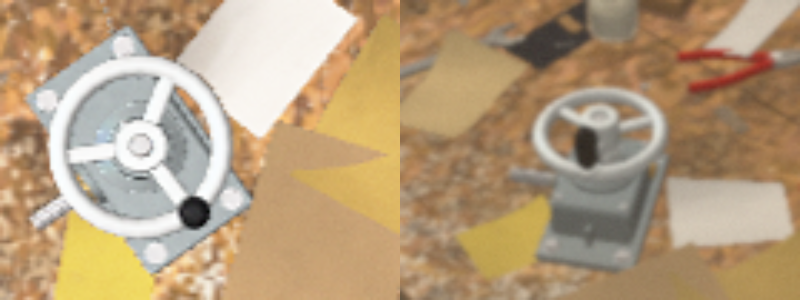

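The hub top fell 10.1 mm and the wheel is level. The crank at (195,212) is in line with the foot's long axis to about 4°, and the robot is clear. Handing in.

```bash
python3 -c "from station import job;print(job.sign_off())"
```

```text
the job is handed in; nothing more can be done
None
```

The handwheel is home: I turned it until the slot dropped over the pin and pressed it down. The hub top fell about 10 mm, the crank is within about 4° of the pin line, and the job was handed in at about 12.6 s with the robot clear; the verdict was not shown.

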